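# Back the foil feed off by one notch

## Task

The foil feed has been wound one notch too far. With a fingertip, lift the yellow pawl out of the ratchet wheel by its orange side bar and tip it back until it rests open, push the spoke with the red knob gently backward (over the top, towards the side where the pawl is pivoted) so that the wheel turns back exactly one notch, then tip the pawl over again so that it drops fully into the ratchet teeth and holds the wheel there. Touch and push only: do not pinch the bar or knob, do not turn the wheel forward, and leave the loose things on the bench where they are.

Things in the scene. Friction and masses are not known exactly. Their poses are not given: they have to be found in the camera images.
- feed_unit: Green foil feed unit bolted to the bench: base plate 190 (x) x 100 (y) x 12 mm, two upright cheeks, a level shaft along y with ratchet, brass foil roll and spokes. Origin: centre of the base plate's underside; z up, +x roughly away from the robot (turned up to 0.5 rad about z). Sizes below are in mm, x and y are this unit's. Backward = the wheel's top moves to -x.
- wheel_axle (a point): Shaft axis in the plane of the five spokes (fixed): unit x 0, y 65, z 110. Spokes are rods 10 thick with balls 16 across at radius 80, 72 degrees apart; nothing else stands in y 50 to 80. The steel ratchet wheel on the same shaft has 10 saw teeth, 100 across the tips, at y -42 to -28. Axes as the unit's.
- pawl_pivot (a point): Pivot of the yellow pawl (fixed): unit x -50, y -35, z 199, on a green arm. Only the orange bar reaches beyond y -50 here; the space below the bar is free down to the base plate there. Axes as the unit's.
- feed_wheel (a joint): Turn of wheel, roll and spokes, rad. 0 = middle of its present notch (starts within 0.04 of it); positive = forward, negative = backward. One notch is 0.628. With the pawl down it has play of about 0.08 either way, then backward is blocked. With the pawl up it turns very lightly, is damped and stays where left. Left between -0.48 and -0.69 the pawl drops into the right gap.
- pawl (a joint): Lift angle of the pawl, rad: 0 = nose fully down in a tooth gap, 1.05 = tipped right back on its open rest. It weighs 150 g and falls into the teeth from below about 0.64, to the open rest from above it, and stays at either end by itself. About 1 N at the bar moves it.
- pawl_bar (a point): Middle of the free length of the orange bar of the pawl: round, 10 thick, level along the unit's y, free 25 mm either way. It lies 55 from the pivot: pawl down, 28 to its +x side and 48 above it (247 above the bench); pawl open, 28 to its -x side and 48 above it; on the way it rises to 55 above it. The point's axes turn with the pawl.
- red_knob (a point): Centre of the red ball (16 across) at one spoke's end, 80 from the shaft axis; the other four are black. With the wheel at 0 the spoke leans 18 degrees to the +x side of upright (ball 186 above the bench); one notch back it leans 18 degrees to the -x side.
- foil_roll: Small standing roll of gold foil, 48 across, 60 tall (sizes in mm). Loose bystander, origin at the centre of its underside; not to be disturbed.
- die_block: Brass stamping die 60 x 45 x 12, lying flat. Loose bystander, origin at the centre of its underside; not to be disturbed.
- insulator: Red ribbed plastic insulator, 40 across, 50 tall. Loose bystander, origin at the centre of its underside; not to be disturbed.
- film_strips: Pile of blue film strips 150 x 75 x 30. Loose bystander, origin at the centre of its underside; not to be disturbed.
- oil_bottle: Amber jar with black cap, 44 across, 90 tall. Loose bystander, origin at the centre of its underside; not to be disturbed.
- screwdriver: Screwdriver lying on the bench. Loose bystander, origin at the centre of its underside; not to be disturbed.
- stop_block: Wooden stop block with a yellow top, 120 x 45 x 26. Loose bystander, origin at the centre of its underside; not to be disturbed.

How it is judged:
By the outcome, as a careful person would: the job done as asked, in the order asked, and still so for the second after the job is handed in, with the robot touching nothing.
It also fails if it takes over 54 s, if anything falls off the work surface, if the arm or the gripper's body presses on something with over 40 N, if the wrist force passes 120 N, or if a joint passes its speed limit or range.

## Robot

A 7-joint arm with a two-finger parallel gripper is mounted at the origin on the work surface. World frame = base frame: x ahead of the robot, y to its left, z up, the work surface at z = 0. Lengths are in m, angles in rad, forces in N, time in s.
With the tool pointing down it reaches from about 0.35 to 0.9 m from the base axis. Payload 8.1 kg.
Tool frame: the origin (TCP) lies on the centre line of the jaws, within the pads' length; the fingertips stand 19 mm ahead of it and the grasp point (between the pads) is the TCP; z points along the fingers, y is the direction in which the jaws open and shut (so a half turn about z gives the same grasp; the last joint's range is limited). The gripper opens to 92 mm and grips with 3 to 60 N. Pads are 19 mm wide; open, the fingers measure 130 mm over their backs; the gripper's body (75 mm by 190 mm) begins 47 mm behind the grasp point.
Start: joints at [-1.419, 0.434, 0.025, 1.573, -0.012, 1.134, -0.075], TCP at [0.158, 0.605, 0.207] pointing down, gripper open.
Joint ranges: [-2.62, 2.62], [-0.44, 2.09], [-1.27, 1.32], [0.08, 2.57], [-1.32, 4.46], [0.12, 2], [-2.74, 2.74]. Speed limits (rad/s): [2.22, 2.22, 3.01, 3.01, 3.14, 3.14, 3.14].

## Interface

Orientations are given as a rotation vector (axis times angle).
In Python, from cell import monitor, imaging, workorder, outline_of gives the robot as it stands.
- The arm moves only by the tool move_arm, never from a script. Its argument "series" is a list of rows, each a list of 6 numbers: the shift along the world's x, y, z in cm, then the turn, a rotation vector about the world's x, y, z in degrees. A call has 1 to 8 rows; each row shifts and turns the commanded pose from where the row before left it; what a row does not reach is not made up. A row lasts 1/10 s, in which the tool goes at most 50 mm and 8.59 degrees, less where a joint would pass 70% of its speed; a pose out of reach is approached as far as the arm can. A call with a gripper value outside its range is refused whole. "grip" is the opening, from 0 (shut) to 1 (fully open), set as the call begins (left out, the last holds). The fingers move at their own pace and stop on an object; "force" is the grip in N (left out, the last holds). Time passes only in rows, so rows that do not move let the fingers close. It gives the time, the measured TCP pose, the force and the opening at its end, in the units of the state.
- monitor.observe(): the state, without advancing time (a new reading comes with each control period).
- imaging.get_image(name): name is "scene" or "side" or "wrist"; returns a dict with "color" (400x640x3 uint8, red, green, blue), "fx", "fy", "cx", "cy" (pixels), "dist_coeffs" ([k1, k2, p1, p2, k3] as OpenCV has them; the pictures are not rectified), "rvec" (rotation vector, rad) and "tvec" (3), from world to camera coordinates, as OpenCV has them; the wrist camera has in their place "mount" (4x4, takes a point from camera to tool coordinates, whose origin is the TCP and whose axes are the flange's). Camera axes: x right, y down, z forward; pixel columns grow to the right and rows downward; lengths in m; the calibration is good to about 2 mm. A picture is of the moment at which its call begins: read the wrist's pose just before it. There is no depth.
- workorder.sign_off(): hands the job in, once; it reports no verdict.
Trained networks look in the newest picture that a camera, given by its name, has taken for a name from the list of things; names that differ only in an ending like _2 or _b are one class to them, and where a whole thing is asked for, a point or a joint stands for the part that bears it (a point fixed in the world has none). Each returns a list of dicts, best first, with "p" (0 to 1); they miss things now and then, are a little off and sometimes report something else, mostly with a low value. They report only what shows in the picture. A call takes as long as a camera call.
- outline_of(camera, thing): "mask" (400x640 bool, what is visible of it) and "rect" ([left, top, width, height] in pixels, round what is visible of it).
The state is a dict: "clock": time; "joints": joint angles; "dq": joint speeds; "joint_efforts": joint torques, N m; "position": TCP position; "ee_rot": TCP orientation; "force": force on the tool from outside, world axes, zero at the start; "ft_torque": the same for the moment, N m; "width": opening from 0.0 (shut) to 1.0 (fully open).
Only numpy, scipy, OpenCV 4.12 (cv2) and the standard library are available. Lean on these libraries where they do the work, as an engineer would, in place of code of your own. Each camera call takes 0.05 s, during which the arm holds its last target. There are 200 camera calls.

## Working session

There is one attempt and no reset: what is moved stays moved. The work goes in short steps, Python scripts to look and compute and a tool call to move; the robot and the scene stay as the last step left them, time stands still between calls to the robot, and variables do not carry over. Pictures are saved under pics/ and viewed, about 8 in all and at most 12, crops included, and the job is handed in when it is done.

Besides the shell and the picture viewer there is one more tool, called by a JSON object that holds its "api" and its "payload", one argument or row to a line. move_arm: Moves the arm, as the interface text tells. Its arguments: {"type":"object","properties":{"series":{"type":"array"},"grip":{"type":"number"},"force":{"type":"number"}},"required":["series"]}

```bash
ls; mkdir -p pics; cat > h.py <<'E'
import numpy as np, cv2
from cell import monitor, imaging, workorder, outline_of
def shot(cam,name=None):
    im=imaging.get_image(cam)
    if name: cv2.imwrite(f'pics/{name}.png',im['color'][:,:,::-1])
    return im
def K(im): return np.array([[im['fx'],0,im['cx']],[0,im['fy'],im['cy']],[0,0,1.]]),np.array(im['dist_coeffs'],float)
def proj(im,P):
    k,d=K(im); return cv2.projectPoints(np.array(P,float).reshape(-1,3),np.array(im['rvec'],float),np.array(im['tvec'],float),k,d)[0].reshape(-1,2)
def ray(im,uv):
    k,d=K(im); n=cv2.undistortPoints(np.array(uv,float).reshape(1,1,2),k,d).ravel()
    R=cv2.Rodrigues(np.array(im['rvec'],float))[0]; t=np.array(im['tvec'],float).ravel()
    v=R.T@np.array([n[0],n[1],1]); return -R.T@t, v/np.linalg.norm(v)
def tri(rays):
    A=np.zeros((3,3));b=np.zeros(3)
    for o,v in rays:
        M=np.eye(3)-np.outer(v,v);A+=M;b+=M@o
    p=np.linalg.solve(A,b); return p,[np.linalg.norm((np.eye(3)-np.outer(v,v))@(p-o)) for o,v in rays]
def cen(cam,thing):
    r=outline_of(cam,thing)
    if not r: return None
    m=r[0]['mask']; ys,xs=np.nonzero(m); return r[0]['p'],xs.mean(),ys.mean(),r[0]['rect'],m
E
python3 - <<'E'
from h import *
ims={c:shot(c,c+'0') for c in('scene','side')}
s=monitor.observe();print(s)
for t in('feed_unit','pawl_bar','red_knob','pawl','foil_roll','die_block','insulator','film_strips','oil_bottle','screwdriver','stop_block'):
    for c in ims:
        r=cen(c,t)
        print(t,c,r and (round(r[0],2),round(r[1],1),round(r[2],1),r[3],int(r[4].sum())))
cv2.imwrite('pics/both0.png',np.vstack([ims[c]['color'][:,:,::-1] for c in ims])[:, :])
E
```

```text
pics
{'clock': 0.1, 'joints': array([-1.41859402,  0.43511558,  0.02495258,  1.57398481, -0.0116238 ,
        1.13400465, -0.07511286]), 'dq': array([ 0.00013747, -0.00035309, -0.00060235, -0.00237   , -0.00012551,
        0.0004719 , -0.0015581 ]), 'joint_efforts': array([ 2.37021733e-03, -6.69125962e+01,  9.87488329e-01, -3.15145576e+01,
       -6.05945522e-02,  3.74189497e-02,  7.35759136e-05]), 'position': array([0.15744634, 0.60435076, 0.20635489]), 'ee_rot': array([-3.99264247e-01, -3.11603656e+00,  2.14431253e-03]), 'force': array([ 0.19582219, -0.12616102, -0.21976958]), 'ft_torque': array([-0.01262612, -0.0339335 , -0.03577164]), 'width': 1.003463542920703}
feed_unit scene (0.6, np.float64(285.1), np.float64(228.6), [252.2, 168.8, 59.6, 101.5], 2969)
feed_unit side (0.57, np.float64(350.5), np.float64(241.6), [310.3, 185.4, 81.3, 98.6], 4235)
pawl_bar scene (0.77, np.float64(268.8), np.float64(183.0), [250.4, 168.4, 29.7, 39.4], 264)
pawl_bar side (0.91, np.float64(355.3), np.float64(207.1), [341.3, 192.0, 30.9, 32.3], 278)
red_knob scene (0.83, np.float64(288.9), np.float64
[... 788 characters left out ...]
, [449.6, 275.1, 36.4, 51.9], 1701)
film_strips side (0.62, np.float64(296.0), np.float64(165.4), [273.8, 150.0, 47.6, 29.9], 814)
oil_bottle scene (0.57, np.float64(478.4), np.float64(246.4), [467.6, 231.3, 21.0, 33.1], 534)
oil_bottle side (0.77, np.float64(241.8), np.float64(168.0), [234.5, 153.3, 17.6, 29.5], 344)
screwdriver scene (0.75, np.float64(214.6), np.float64(192.7), [210.1, 181.9, 14.3, 17.7], 119)
screwdriver side (0.54, np.float64(361.3), np.float64(387.4), [337.3, 367.0, 57.3, 33.0], 348)
stop_block scene (0.69, np.float64(288.8), np.float64(223.0), [262.1, 194.0, 51.8, 63.9], 1238)
stop_block side (0.32, np.float64(241.5), np.float64(168.3), [234.2, 153.8, 17.4, 29.1], 337)
```

```bash
python3 - <<'E'
import cv2,numpy as np
a=cv2.imread('pics/scene0.png')[150:290,190:510];b=cv2.imread('pics/side0.png')[140:290,220:420]
a=cv2.resize(a,(800,350),interpolation=3)
cv2.imwrite('pics/sc.png',cv2.resize(cv2.imread('pics/scene0.png')[150:290,205:365],(685,600),interpolation=cv2.INTER_CUBIC))
cv2.imwrite('pics/sd.png',cv2.resize(b,(800,600),interpolation=cv2.INTER_CUBIC))
E
```

```text
(no output)
```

View pics/sc.png

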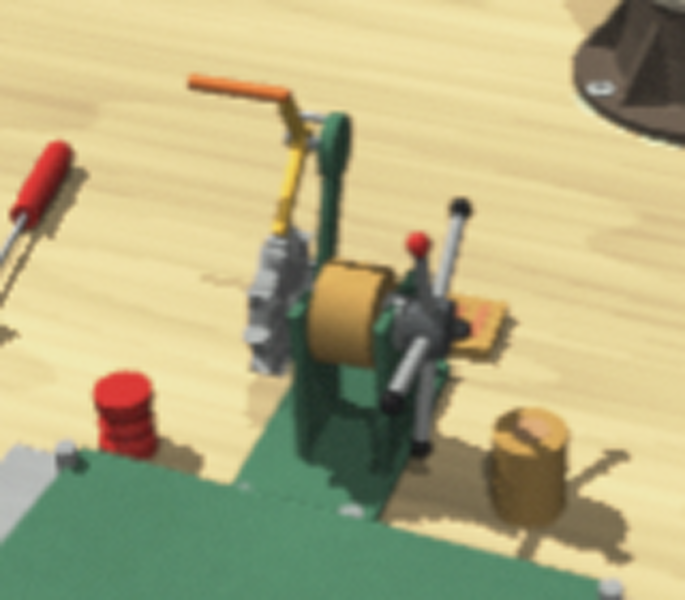

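View pics/sd.png

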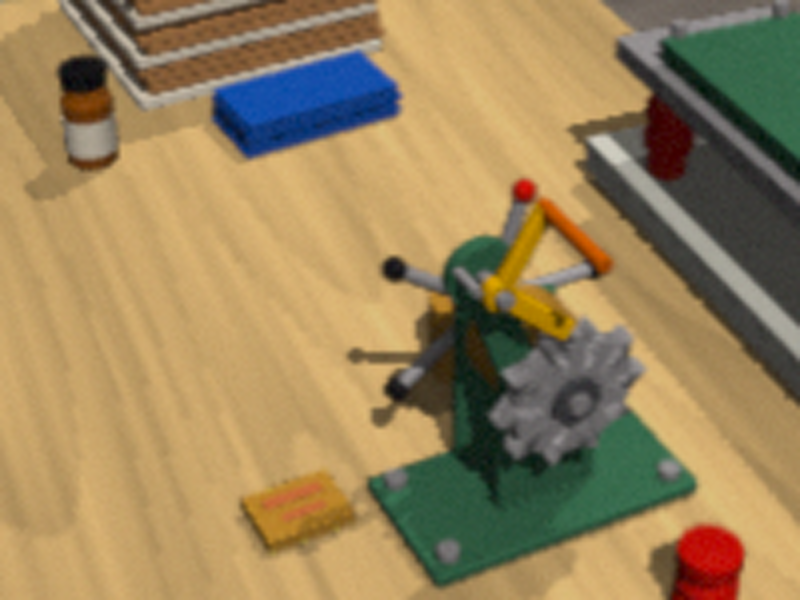

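View pics/scene0.png

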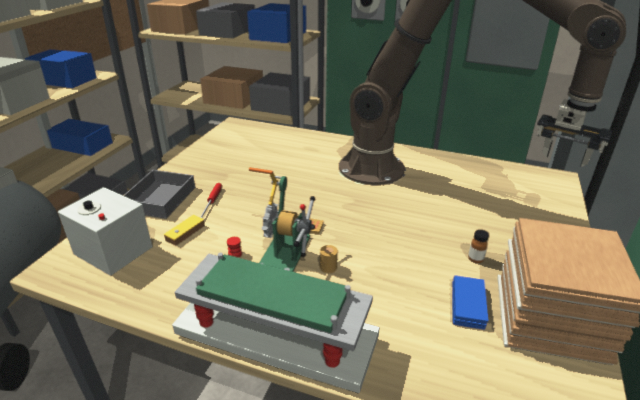

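The scene picture shows the unit with the bar towards world −y (bar ends about (249,169) and (272,172), red knob (303,207)). The side picture shows the bar at (356,191)–(371,206) and the red knob at (351,187). I'll fit the unit pose to these points.

```bash
cat > fit.py <<'E'
from h import *
from scipy.optimize import least_squares
def toW(p,P):
    c,s=np.cos(p[2]),np.sin(p[2]); P=np.array(P,float).reshape(-1,3)
    return P@np.array([[c,s,0],[-s,c,0],[0,0,1]])+[p[0],p[1],p[5] if len(p)>5 else 0]
def ball(th,k): a=np.radians(18+72*k)+th; return [.08*np.sin(a),.065,.110+.08*np.cos(a)]
E
python3 - <<'E'
from fit import *
ims={c:imaging.get_image(c) for c in('scene','side')}
# sc order ; names
obs={'scene':{'b0':(302.6,206.7),'b4':(312.4,198.6),'bo':(249.6,168.8),'bi':(271.5,172)},
'side':{'b0':(351,187.5),'b4':(318.7,207),'b1':(369.5,207),'bo':(371.3,206),'bi':(356.5,191),'c1':(312.5,261),'c2':(329.3,285.2),'c3':(393.7,261.2)}}
obs['scene']['b1']=(296.5,243.5)
obs['scene']['b2']=(303.3,255)
obs['side']['b3']=(320,236.7)
def model(p,n):
    if n[0]=='b' and n[1].isdigit(): return ball(p[3],int(n[1]))
    if n=='bo': return [-.022,p[4]-.05,.247]
    if n=='bi': return [-.022,p[4],.247]
    return {'c1':[-.095,.05,.012],'c2':[-.095,-.05,.012],'c3':[.095,-.05,.012]}[n]
def f(p):
    r=[]
    for c in obs:
        for n,uv in obs[c].items(): r+=list(proj(ims[c],toW(p[:3],model(p,n)))[0]-uv)
    return np.array(r)
best=min((least_squares(f,[.6,y,a,0,-.05],loss='soft_l1') for y in(-.3,0,.1) for a in(-.3,.3)),key=lambda s:s.cost)
p=best.x;print(p.round(4),best.cost);
i=0;r=f(p).reshape(-1,2)
for c in obs:
    for n in obs[c]: print(c,n,r[i].round(1));i+=1
for n,P in dict(barmid=[-.022,p[4]-.025,.247],baropen=[-.078,p[4]-.025,.247],piv=[-.05,-.035,.199],knob=ball(p[3],0),axle=[0,.065,.11]).items(): print(n,toW(p[:3],P).round(4))
for c in ims:
    im=ims[c];R=cv2.Rodrigues(np.array(im['rvec']))[0];print(c,(-R.T@np.array(im['tvec']).ravel()).round(2))
# bystanders
for t,z in(('foil_roll',.03),('die_block',.006),('insulator',.025)):
  for c in ims:
    r=cen(c,t)
    if r:
        o,v=ray(ims[c],r[1:3]);print(t,c,(o+v*(z-o[2])/v[2]).round(3))
E
```

```text
[ 0.5777 -0.1043  0.0783 -0.0119 -0.0389] 11.549203605794403
scene b0 [-0.7  0.3]
scene b4 [-0.6  0.2]
scene bo [1.1 0.6]
scene bi [-2.9 -0. ]
scene b1 [-0.8  0.3]
scene b2 [-0.8 -0.8]
side b0 [-0.2 -0. ]
side b4 [-0.3  0.2]
side b1 [-1.  -0.5]
side bo [-1.2 -1.7]
side bi [1.  1.4]
side c1 [-1.3 -2. ]
side c2 [-0.  -0.7]
side c3 [ 1.5 -1.6]
side b3 [-0.8  0.4]
barmid [[ 0.5607 -0.1697  0.247 ]]
baropen [[ 0.5049 -0.1741  0.247 ]]
piv [[ 0.5306 -0.1431  0.199 ]]
knob [[ 0.5963 -0.0376  0.1864]]
axle [[ 0.5726 -0.0395  0.11  ]]
scene [1.49 0.33 0.83]
side [ 0.21 -0.8   0.73]
foil_roll scene [0.589 0.031 0.03 ]
foil_roll side [0.573 0.033 0.03 ]
die_block scene [ 0.429 -0.06   0.006]
die_block side [ 0.431 -0.069  0.006]
insulator scene [ 0.626 -0.231  0.025]
insulator side [ 0.625 -0.233  0.025]
```

{"api": "move_arm", "payload": {
  "series": [
    [0, 0, 4, 0, 0, 0],
    [0, 0, 4, 0, 0, 0],
    [0, 0, 4, 0, 0, 0],
    [0, 0, 4, 0, 0, 0],
    [2, -3.3, 0, 0, 0, -3],
    [2, -3.3, 0, 0, 0, -3],
    [2, -3.3, 0, 0, 0, -3],
    [2, -3.3, 0, 0, 0, -3]
  ],
  "grip": 0,
  "force": 20
}}

```text
clock: 2.4
position: [0.2382, 0.4714, 0.3671]
ee_rot: [0.726, 3.057, 0.001]
force: [0.5, 0.2, 0.4]
width: 0.354
```

{"api": "move_arm", "payload": {
  "series": [
    [2, -3.3, 0, 0, 0, -3],
    [2, -3.3, 0, 0, 0, -3],
    [2, -3.3, 0, 0, 0, -3],
    [2, -3.3, 0, 0, 0, -3],
    [2, -3.3, 0, 0, 0, -3],
    [2, -3.3, 0, 0, 0, -3],
    [2, -3.3, 0, 0, 0, -3],
    [2, -3.3, 0, 0, 0, -3]
  ]
}}

```text
clock: 3.2
position: [0.3981, 0.2073, 0.3673]
ee_rot: [1.346, 2.839, 0.001]
force: [0.6, 0.4, -0.4]
width: 0.006
```

{"api": "move_arm", "payload": {
  "series": [
    [2, -3.3, 0, 0, 0, -3],
    [2, -3.3, 0, 0, 0, -3],
    [2, -3.3, 0, 0, 0, -3],
    [2, -3.3, 0, 0, 0, -3],
    [2, -3.3, 0, 0, 0, -3],
    [2, -3.3, 0, 0, 0, -3],
    [2, -3.3, 0, 0, 0, -3],
    [2, -3.3, 0, 0, 0, -3]
  ]
}}

```text
clock: 4.0
position: [0.5582, -0.0564, 0.3672]
ee_rot: [1.906, 2.497, 0.001]
force: [1.7, 0.4, 0.2]
width: 0.005
```

{"api": "move_arm", "payload": {
  "series": [
    [1.7, -3.1, 0, 0, 0, -3],
    [1.7, -3.1, 0, 0, 0, -3],
    [1.7, -3.1, 0, 0, 0, -3],
    [1.6, -3.2, 0, 0, 0, -2],
    [0, 0, 0, 0, 0, 0]
  ]
}}

```text
clock: 4.5
position: [0.6246, -0.1853, 0.3661]
ee_rot: [2.142, 2.297, -0.005]
force: [-0.6, -0.6, 0.4]
width: 0.004
```

```bash
cat > look.py <<'E'
from fit import *
import sys
n=sys.argv[1]
s=monitor.observe()
w=shot('wrist');a=shot('scene');b=shot('side')
np.savez('pics/'+n+'.npz',pos=s['position'],rot=s['ee_rot'],mount=w['mount'])
print(s['clock'],s['position'].round(4),s['ee_rot'].round(3),s['force'].round(2))
W=cv2.resize(w['color'][:,:,::-1],(480,300))
A=cv2.resize(a['color'][130:280,210:370,::-1],(320,300))
B=cv2.resize(b['color'][120:310,250:450,::-1],(316,300),interpolation=cv2.INTER_CUBIC)
A2=cv2.resize(a['color'][130:280,210:370,::-1],(480,300),interpolation=cv2.INTER_CUBIC)[:, :484]
cv2.imwrite(f'pics/{n}.png',np.vstack([np.hstack([W,B]),np.hstack([A,np.zeros((300,476,3),np.uint8)])]))
E
python3 look.py l1
```

```text
4.5 [ 0.6246 -0.1853  0.3661] [ 2.142  2.297 -0.005] [-0.64 -0.63  0.35]
```

View pics/l1.png

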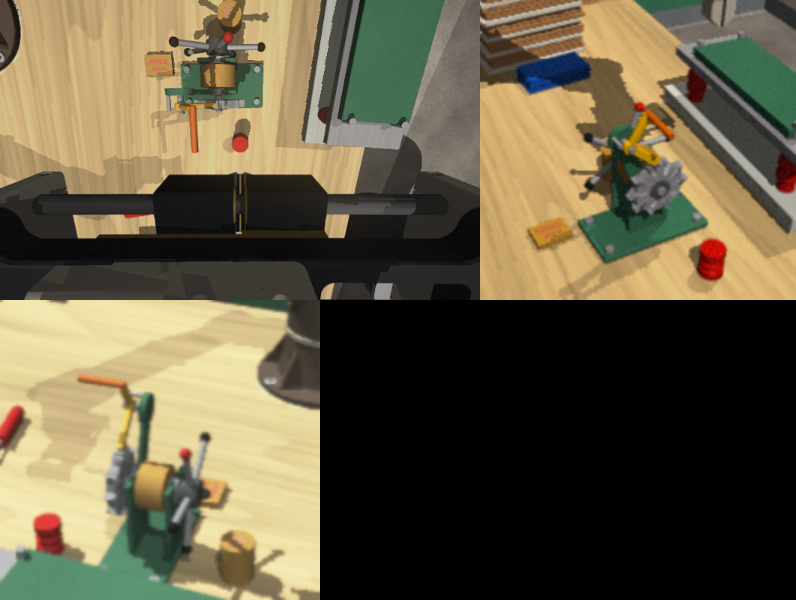

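The wrist view shows the bar at (188–196, 107–152) in the half-size panel and the red knob at (229,37); the fingers are shut and clear of everything. I'll refine the pose from this view.

```bash
cat >> fit.py <<'E'
def wristim():
    s=monitor.observe(); im=imaging.get_image('wrist')
    T=np.eye(4);T[:3,:3]=cv2.Rodrigues(np.array(s['ee_rot'],float))[0];T[:3,3]=s['position']
    C=np.linalg.inv(T@np.array(im['mount'])); im['rvec']=cv2.Rodrigues(C[:3,:3])[0];im['tvec']=C[:3,3]
    return s,im
def blobs(im,h0,h1,smin=150,vmin=90,amin=15):
    h=cv2.cvtColor(im['color'],cv2.COLOR_RGB2HSV).astype(int)
    H=h[...,0]; m=((H>=h0)&(H<=h1) if h0<=h1 else (H>=h0)|(H<=h1))&(h[...,1]>=smin)&(h[...,2]>=vmin)
    n,l,st,c=cv2.connectedComponentsWithStats(m.astype(np.uint8))
    return [(c[i].round(1),st[i].tolist(),l==i) for i in range(1,n) if st[i,4]>=amin]
E
python3 - <<'E'
from fit import *
s,w=wristim()
print('mount',np.array(w['mount']).round(3).tolist())
ims={'wrist':w,'scene':imaging.get_image('scene'),'side':imaging.get_image('side')}
for c in ims:
  for nm,r in(('orange',(6,16,200)),('red',(172,3,190))):
    for b in blobs(ims[c],*r):
      if nm=='orange':
        ys,xs=np.nonzero(b[2]);P=np.c_[xs,ys];d=P-P.mean(0);u=np.linalg.svd(d,full_matrices=False)[2][0];t=d@u
        print(c,nm,b[0],b[1],(P.mean(0)+u*t.min()).round(1),(P.mean(0)+u*t.max()).round(1))
      else: print(c,nm,b[0],b[1])
p=[.5777,-.1043,.0783,-.0119]
for n,P in dict(b0=ball(p[3],0),bo=[-.022,-.1,.247],bi=[-.022,-.045,.247],c00=[-.095,-.05,.012],c10=[.095,-.05,.012],c11=[.095,.05,.012]).items():
    print(n,*[proj(ims[c],toW(p[:3],P)).round(1) for c in ims])
E
```

```text
mount [[0.0, -0.965, -0.261, 0.07], [1.0, -0.0, 0.001, 0.0], [-0.001, -0.261, 0.965, -0.178], [0.0, 0.0, 0.0, 1.0]]
wrist red [304.   55.4] [298, 49, 13, 14, 135]
wrist red [319.1 195.5] [309, 186, 21, 20, 329]
wrist red [179.8 287.8] [164, 286, 41, 6, 161]
scene red [214.8 190.1] [210, 184, 10, 13, 37]
scene red [233.4 241. ] [228, 238, 11, 8, 47]
side orange [241.7 165.9] [235, 162, 13, 8, 69] [247.3 165.1] [235.2 166.7]
side orange [363.  198.1] [353, 189, 20, 19, 95] [353.4 188.6] [371.6 206.4]
side red [350.5 187.4] [349, 185, 4, 5, 17]
side red [473.4 227.5] [468, 222, 12, 11, 70]
side red [445.4 235.9] [440, 230, 13, 12, 76]
side red [396.6 283.8] [389, 272, 17, 25, 320]
side red [563.3 318.3] [560, 314, 8, 10, 57]
side red [349.9 394.9] [336, 388, 24, 12, 175]
b0 [[304.5  55.4]] [[301.9 207. ]] [[350.8 187.5]]
bo [[261.3 211.5]] [[246.7 168.8]] [[373.  207.1]]
bi [[258.4 160.2]] [[266.3 171.7]] [[359.  193.8]]
c00 [[244.8 147.1]] [[277.9 228.4]] [[329.3 284.5]]
c10 [[349.6 147. ]] [[253.8 268.9]] [[395.2 259.6]]
c11 [[351.2  88. ]] [[289.3 276. ]] [[374.  237.4]]
```

```bash
python3 - <<'E'
from fit import *
s,w=wristim()
cv2.imwrite('pics/wc.png',cv2.resize(w['color'][20:220,200:380,::-1],(540,600),interpolation=cv2.INTER_CUBIC))
E
```

```text
(no output)
```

View pics/wc.png

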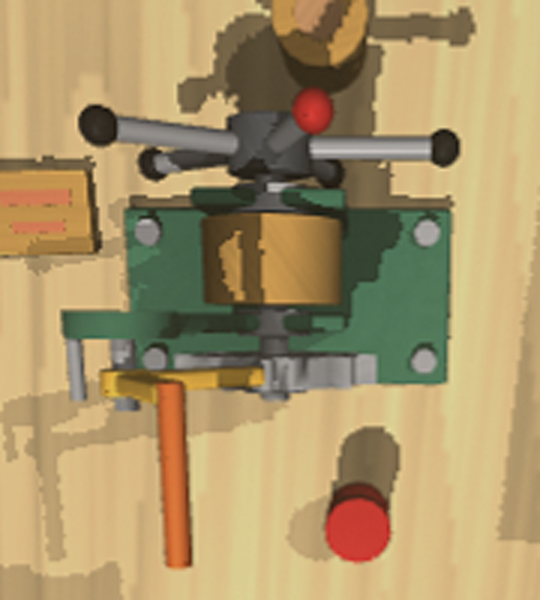

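{"api": "move_arm", "payload": {
  "series": [
    [0, 0, -2.5, 0, 0, 0],
    [0, 0, -2.5, 0, 0, 0],
    [0, 0, -2.5, 0, 0, 0],
    [0, 0, -2.5, 0, 0, 0],
    [0, 0, -2.1, 0, 0, 0],
    [-1, -0.08, 0, 0, 0, 0],
    [-1, -0.08, 0, 0, 0, 0],
    [-1, -0.08, 0, 0, 0, 0]
  ]
}}

```text
clock: 5.65
position: [0.594, -0.183, 0.2476]
ee_rot: [2.134, 2.304, 0.002]
force: [0.4, 0.1, 0.9]
width: 0.007
```

{"api": "move_arm", "payload": {
  "series": [
    [-0.5, -0.04, 0, 0, 0, 0],
    [-0.5, -0.04, 0, 0, 0, 0],
    [-0.5, -0.04, 0, 0, 0, 0],
    [-0.5, -0.04, 0, 0, 0, 0],
    [0, 0, 0, 0, 0, 0]
  ]
}}

```text
clock: 6.15
position: [0.574, -0.1844, 0.2462]
ee_rot: [-2.135, -2.305, -0.0]
force: [-0.8, -0.0, -0.2]
width: 0.003
```

```bash
python3 look.py l2
```

```text
6.15 [ 0.574  -0.1844  0.2462] [-2.135 -2.305 -0.   ] [-0.8  -0.   -0.22]
```

View pics/l2.png

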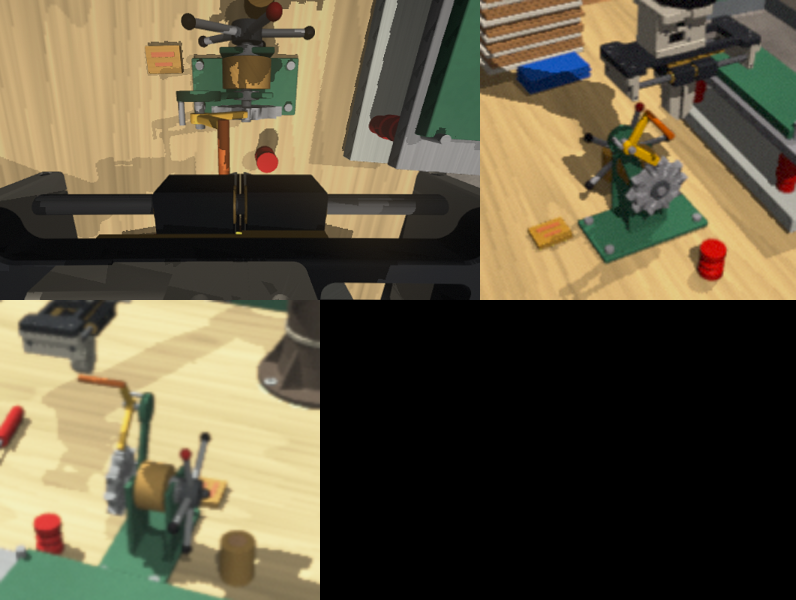

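```bash
python3 - <<'E'
from fit import *
s=monitor.observe();t=s['position']; ims={c:imaging.get_image(c) for c in('scene','side')}
p=[.5765,-.1043,.0783]
for n,P in dict(tcp=t,tip=t-[0,0,.019],body=t+[0,0,.047],bo=toW(p,[-.022,-.098,.247])[0],bmid=toW(p,[-.022,-.075,.247])[0]).items():
    print(n,P.round(3),*[proj(ims[c],P).round(1)[0] for c in ims], 'panel', (proj(ims['scene'],P)[0]-[210,130])*2,'side',(proj(ims['side'],P)[0]-[250,120])*1.58+[480,0])
o=np.hstack([cv2.resize(ims['scene']['color'][120:220,210:310,::-1],(400,400),interpolation=3),cv2.resize(ims['side']['color'][120:220,310:410,::-1],(400,400),interpolation=3)])
cv2.imwrite('pics/z.png',o)
E
```

```text
tcp [ 0.575 -0.184  0.246] [252.2 172.5] [372.9 200.7] panel [84.35833638 85.08208194] side [674.108859   127.47821221]
tip [ 0.575 -0.184  0.227] [252.7 178.9] [372.3 208.1] panel [85.39401431 97.76823974] side [673.19789196 139.19775506]
body [ 0.575 -0.184  0.293] [250.9 156.4] [374.3 181.5] panel [81.73710008 52.76702974] side [676.44561957  97.18422128]
bo [ 0.562 -0.204  0.247] [247.6 168.7] [372.  206.7] panel [75.27493235 77.4630812 ] side [672.74683501 137.01355585]
bmid [ 0.56  -0.181  0.247] [255.8 169.9] [366. 201.] panel [91.56745888 79.81242925] side [663.28683001 127.98481056]
```

View pics/z.png

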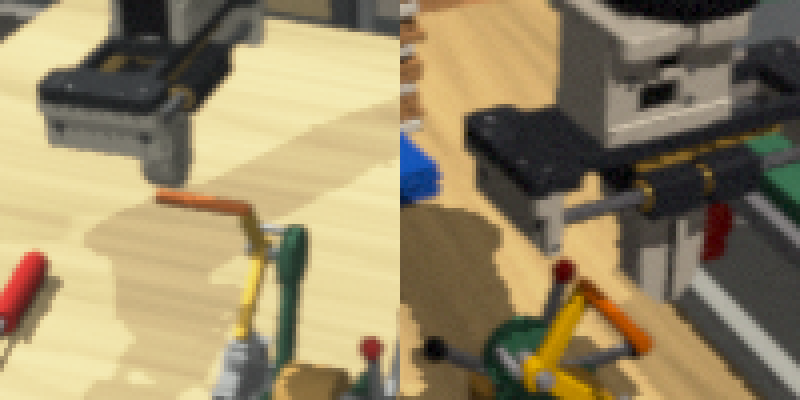

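```bash
python3 - <<'E'
from fit import *
s=monitor.observe();t=s['position'];R=cv2.Rodrigues(s['ee_rot'])[0]
ims={c:imaging.get_image(c) for c in('scene','side')}
for a in((252,166),(249,165),(256,164)):
  for b in((376,193),(382,194),(368,187)):
    q,e=tri([ray(ims['scene'],a),ray(ims['side'],b)]);print(a,b,q.round(3),'tool',(R.T@(q-t)).round(3),np.round(e,4))
out=[]
for c,(x0,y0) in(('scene',(215,120)),('side',(335,130))):
    im=ims[c];o=im['color'].copy()
    big=cv2.resize(o[y0:y0+80,x0:x0+80,::-1],(400,400),interpolation=cv2.INTER_CUBIC)
    for z,col in((-.047,(255,0,255)),(0,(0,0,255)),(.019,(255,0,0))):
        B=[t+R@np.array([i*.0095,j*.019,z]) for i,j in((-1,-1),(1,-1),(1,1),(-1,1))]
        q=((proj(im,B)-[x0,y0]+.5)*5).astype(int);cv2.polylines(big,[q],True,col,1)
    out.append(big)
cv2.imwrite('pics/z2.png',np.hstack(out))
E
```

```text
(252, 166) (376, 193) [ 0.578 -0.184  0.266] tool [ 0.     0.004 -0.02 ] [0.0026 0.0026]
(252, 166) (382, 194) [ 0.586 -0.185  0.266] tool [-0.002  0.011 -0.02 ] [0.0083 0.0083]
(252, 166) (368, 187) [ 0.573 -0.176  0.271] tool [ 0.008 -0.001 -0.025] [0.0076 0.0076]
(249, 165) (376, 193) [ 0.577 -0.19   0.268] tool [-0.006  0.002 -0.022] [0. 0.]
(249, 165) (382, 194) [ 0.585 -0.192  0.269] tool [-0.008  0.009 -0.023] [0.0057 0.0057]
(249, 165) (368, 187) [ 0.572 -0.183  0.273] tool [ 0.002 -0.003 -0.027] [0.0102 0.0102]
(256, 164) (376, 193) [ 0.575 -0.179  0.267] tool [ 0.005  0.001 -0.022] [0.0083 0.0083]
(256, 164) (382, 194) [ 0.583 -0.181  0.268] tool [ 0.003  0.008 -0.022] [0.014 0.014]
(256, 164) (368, 187) [ 0.57  -0.172  0.272] tool [ 0.013 -0.004 -0.026] [0.002 0.002]
```

View pics/z2.png

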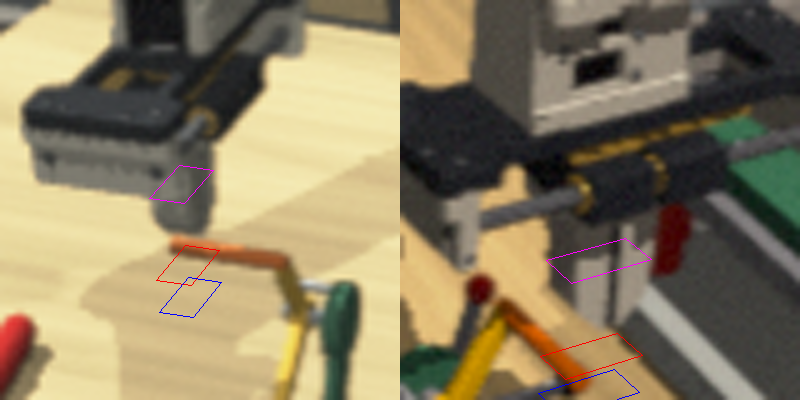

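The overlay shows the real shut fingertips end about 19 mm short of the TCP, not 19 mm ahead as stated: at (190,228) in the scene panel and (600,320) in the side panel. The finger is therefore above the bar, which hasn't moved. I'll back off, go down by 3 cm and push.

{"api": "move_arm", "payload": {
  "series": [
    [1.5, 0.1, 0, 0, 0, 0],
    [1.5, 0.1, 0, 0, 0, 0],
    [1, 0.1, 0, 0, 0, 0],
    [0, 0, -1.5, 0, 0, 0],
    [0, 0, -1.5, 0, 0, 0],
    [-0.8, -0.06, 0, 0, 0, 0],
    [-0.8, -0.06, 0, 0, 0, 0],
    [-0.4, -0.03, 0, 0, 0, 0]
  ]
}}

```text
clock: 7.3
position: [0.5934, -0.1833, 0.2167]
ee_rot: [2.136, 2.304, 0.0]
force: [-0.3, -0.4, 0.3]
width: 0.004
```

{"api": "move_arm", "payload": {
  "series": [
    [-0.5, -0.04, 0, 0, 0, 0],
    [-0.5, -0.04, 0, 0, 0, 0],
    [-0.5, -0.04, 0, 0, 0, 0],
    [-0.5, -0.04, 0, 0, 0, 0],
    [-0.5, -0.04, 0, 0, 0, 0],
    [0, 0, 0, 0, 0, 0]
  ]
}}

```text
clock: 7.9
position: [0.5739, -0.1845, 0.2198]
ee_rot: [2.127, 2.301, 0.011]
force: [7.8, 2.1, 15.6]
width: 0.008
```

```bash
python3 look.py l3
```

```text
7.9 [ 0.5739 -0.1845  0.2198] [2.127 2.301 0.011] [ 7.84  2.11 15.62]
```

View pics/l3.png

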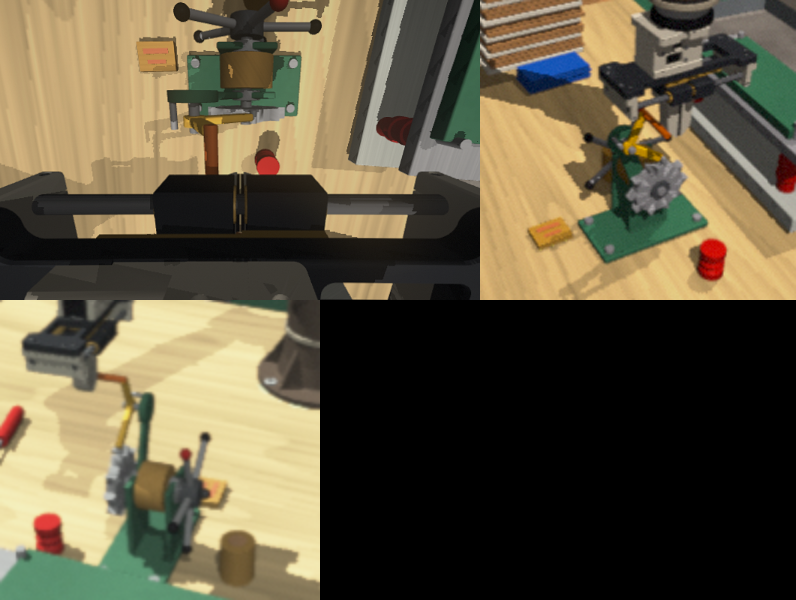

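```bash
python3 - <<'E'
from fit import *
s=monitor.observe();t=s['position'];R=cv2.Rodrigues(s['ee_rot'])[0]
ims={c:imaging.get_image(c) for c in('scene','side')}
p=[.5765,-.1043,.0783]
def bar(f,y): a=.528-f; return toW(p,[-.05+.0555*np.sin(a),y,.199+.0555*np.cos(a)])[0]
for c in ims:
  for f in(0,.1,.2,.3,.4,.6): print(c,f,*[proj(ims[c],bar(f,y)).round(1)[0] for y in(-.042,-.098)])
out=[]
for c,(x0,y0) in(('scene',(225,145)),('side',(345,155))):
    im=ims[c]
    big=cv2.resize(im['color'][y0:y0+60,x0:x0+50,::-1],(400,480),interpolation=cv2.INTER_CUBIC)
    big=np.clip(big.astype(float)*1.4,0,255).astype(np.uint8)
    for z,col in((-.02,(255,0,255)),):
        B=[t+R@np.array([i*.0095,j*.019,z]) for i,j in((-1,-1),(1,-1),(1,1),(-1,1))]
        q=((proj(im,B)-[x0,y0]+.5)*8).astype(int);cv2.polylines(big,[q],True,col,1)
    for f,col in((0,(255,0,0)),(.2,(0,255,0)),(.4,(255,255,0))):
        q=((proj(im,[bar(f,-.042),bar(f,-.098)])-[x0,y0]+.5)*8).astype(int);cv2.polylines(big,[q],False,col,1)
    out.append(big)
cv2.imwrite('pics/z3.png',np.hstack(out))
E
```

```text
scene 0 [267.6 171.6] [247.6 168.7]
scene 0.1 [268.2 169.9] [248.3 167. ]
scene 0.2 [268.9 168.3] [249.  165.4]
scene 0.3 [269.6 166.8] [249.8 164. ]
scene 0.4 [270.3 165.5] [250.5 162.7]
scene 0.6 [271.8 163.5] [252.1 160.8]
side 0 [357.8 193.2] [372.  206.7]
side 0.1 [355.9 192.8] [370.  206.4]
side 0.2 [353.8 192.6] [367.9 206.2]
side 0.3 [351.6 192.7] [365.7 206.3]
side 0.4 [349.4 192.9] [363.4 206.6]
side 0.6 [344.8 194.1] [358.6 208. ]
```

View pics/z3.png

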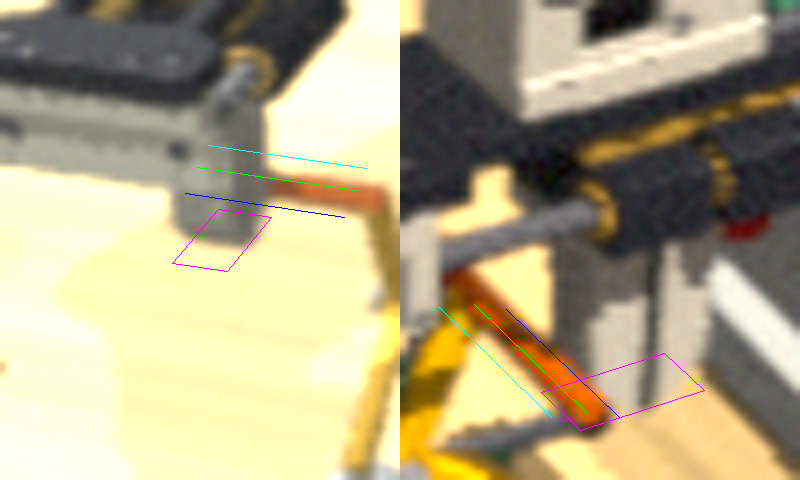

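{"api": "move_arm", "payload": {
  "series": [
    [0, 0, 0.3, 0, 0, 0],
    [0, 0, 0.2, 0, 0, 0],
    [0, 0, 0, 0, 0, 0]
  ]
}}

```text
clock: 8.45
position: [0.57, -0.1847, 0.2217]
ee_rot: [2.134, 2.304, 0.002]
force: [3.3, 0.6, 6.4]
width: 0.007
```

```bash
cat > barphi.py <<'E'
from fit import *
p=[.5765,-.1043,.0783]
def bar(f,y): a=.528-f; return toW(p,[-.05+.0555*np.sin(a),y,.199+.0555*np.cos(a)])[0]
def phi():
    im=imaging.get_image('side');res=[]
    h=cv2.cvtColor(im['color'],cv2.COLOR_RGB2HSV).astype(int)
    m=(h[...,0]>=3)&(h[...,0]<=14)&(h[...,1]>=170)&(h[...,2]>60)
    for f in np.arange(-.1,1.2,.02):
        q=proj(im,[bar(f,y) for y in np.linspace(-.045,-.098,25)]).round().astype(int)
        res.append((m[q[:,1],q[:,0]].mean(),round(f,2)))
    return sorted(res)[::-1][:5]
if __name__=='__main__':
    s=monitor.observe();print(s['clock'],s['position'].round(4),s['force'].round(1),s['ft_torque'].round(2));print([(float(a),float(b)) for a,b in phi()])
    r=cen('side','pawl_bar');print(r and (r[0],r[1],r[2],r[3]))
E
python3 barphi.py
```

```text
8.45 [ 0.57   -0.1847  0.2217] [3.3 0.6 6.4] [ 0.16 -0.49  0.04]
[(1.0, 0.26), (1.0, 0.24), (1.0, 0.22), (1.0, 0.2), (1.0, 0.18)]
None
```

{"api": "move_arm", "payload": {
  "series": [
    [0, 0, 0.3, 0, 0, 0],
    [0, 0, 0.3, 0, 0, 0],
    [0, 0, 0, 0, 0, 0],
    [-0.4, -0.03, 0, 0, 0, 0],
    [0, 0, 0, 0, 0, 0]
  ]
}}

```text
clock: 9.05
position: [0.5669, -0.1851, 0.2282]
ee_rot: [2.132, 2.303, 0.004]
force: [3.0, 0.5, 6.9]
width: 0.009
```

```bash
python3 barphi.py
```

```text
9.05 [ 0.5669 -0.1851  0.2282] [3.  0.5 6.9] [ 0.08 -0.71 -0.02]
[(1.0, 0.22), (1.0, 0.2), (1.0, 0.18), (1.0, 0.16), (1.0, 0.14)]
(0.94, np.float64(354.17899761336514), np.float64(206.5584725536993), [341.0, 187.7, 29.1, 35.1])
```

{"api": "move_arm", "payload": {
  "series": [
    [0, 0, 0.5, 0, 0, 0],
    [1, 0.08, 0.5, 0, 0, 0],
    [1, 0.08, 0, 0, 0, 0],
    [1.5, 0.12, 0, 0, 0, 0],
    [0, 0, -1.2, 0, 0, 0],
    [0, 0, -1.5, 0, 0, 0],
    [0, 0, -1.5, 0, 0, 0],
    [0, 0, 0, 0, 0, 0]
  ]
}}

```text
clock: 9.95
position: [0.5985, -0.1815, 0.192]
ee_rot: [-2.132, -2.302, 0.004]
force: [0.6, -0.2, 0.6]
width: 0.006
```

```bash
python3 barphi.py; python3 - <<'E'
from barphi import *
s=monitor.observe();t=s['position'];R=cv2.Rodrigues(s['ee_rot'])[0]
ims={c:imaging.get_image(c) for c in('scene','side')}
out=[]
for c,(x0,y0) in(('scene',(225,145)),('side',(350,160))):
    im=ims[c]
    big=cv2.resize(im['color'][y0:y0+60,x0:x0+50,::-1],(400,480),interpolation=cv2.INTER_CUBIC)
    big=np.clip(big.astype(float)*1.15,0,255).astype(np.uint8)
    for z,col in((-.02,(255,0,255)),(-.03,(0,255,0)),(-.06,(255,0,0))):
        B=[t+R@np.array([i*.0095,j*.019,z]) for i,j in((-1,-1),(1,-1),(1,1),(-1,1))]
        q=((proj(im,B)-[x0,y0]+.5)*8).astype(int);cv2.polylines(big,[q],True,col,1)
    out.append(big)
cv2.imwrite('pics/z4.png',np.hstack(out))
E
```

```text
9.95 [ 0.5985 -0.1815  0.192 ] [ 0.6 -0.2  0.6] [-0.08  0.04 -0.01]
[(0.8, -0.02), (0.76, 0.06), (0.76, 0.04), (0.76, 0.02), (0.76, 0.0)]
(0.77, np.float64(355.08012820512823), np.float64(211.06730769230768), [342.4, 196.2, 30.4, 31.1])
```

View pics/z4.png

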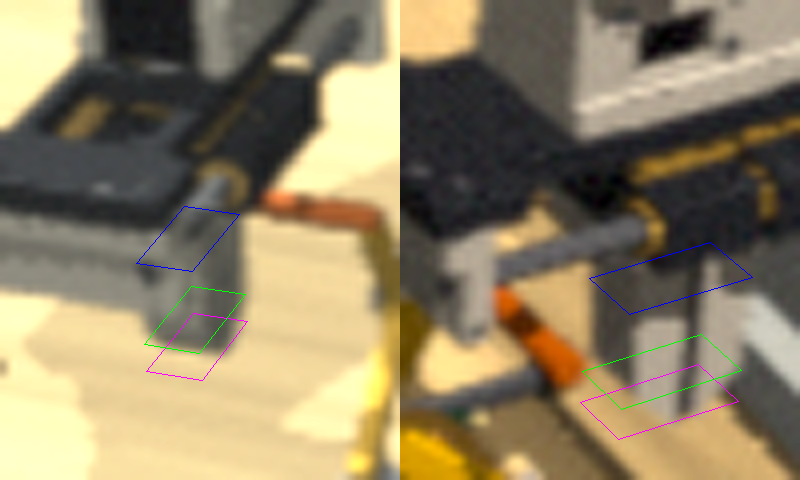

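{"api": "move_arm", "payload": {
  "series": [
    [0, -0.3, 1.2, 0, 0, 0],
    [-0.8, -0.06, 0, 0, 0, 0],
    [-0.6, -0.05, 0, 0, 0, 0],
    [-0.5, -0.04, 0, 0, 0, 0],
    [-0.5, -0.04, 0, 0, 0, 0]
  ]
}}

```text
clock: 10.65
position: [0.5766, -0.1871, 0.2075]
ee_rot: [2.134, 2.304, 0.002]
force: [2.0, -0.1, 1.5]
width: 0.004
```

{"api": "move_arm", "payload": {
  "series": [
    [-0.4, -0.03, 0, 0, 0, 0],
    [0, 0, 0, 0, 0, 0]
  ]
}}

```text
clock: 10.85
position: [0.5718, -0.1874, 0.207]
ee_rot: [-2.135, -2.304, 0.0]
force: [0.7, -0.2, -0.5]
width: 0.005
```

```bash
python3 barphi.py
```

```text
10.85 [ 0.5718 -0.1874  0.207 ] [ 0.7 -0.2 -0.5] [-0.13 -0.02  0.04]
[(0.96, 0.26), (0.96, 0.24), (0.96, 0.22), (0.92, 0.28), (0.92, 0.2)]
(0.78, np.float64(355.28859060402687), np.float64(209.29530201342283), [339.3, 192.4, 31.5, 29.5])
```

{"api": "move_arm", "payload": {
  "series": [
    [-0.5, -0.04, 0, 0, 0, 0],
    [-0.5, -0.04, 0, 0, 0, 0],
    [-0.5, -0.04, 0, 0, 0, 0],
    [-0.5, -0.04, 0, 0, 0, 0]
  ]
}}

```text
clock: 11.35
position: [0.5518, -0.189, 0.207]
ee_rot: [-2.135, -2.305, 0.0]
force: [-0.2, 0.1, -0.1]
width: 0.002
```

{"api": "move_arm", "payload": {
  "series": [
    [-0.5, -0.04, 0, 0, 0, 0],
    [-0.5, -0.04, 0, 0, 0, 0],
    [-0.5, -0.04, 0, 0, 0, 0],
    [-0.4, -0.03, 0, 0, 0, 0],
    [0, 0, 0, 0, 0, 0]
  ]
}}

```text
clock: 11.85
position: [0.5329, -0.1906, 0.2071]
ee_rot: [-2.135, -2.304, -0.0]
force: [-0.3, -0.4, 0.3]
width: 0.009
```

```bash
python3 barphi.py
```

```text
11.85 [ 0.5329 -0.1906  0.2071] [-0.3 -0.4  0.3] [-0.04 -0.   -0.03]
[(1.0, 1.06), (1.0, 1.04), (1.0, 1.02), (1.0, 1.0), (0.96, 1.08)]
(0.57, np.float64(344.1194968553459), np.float64(207.24528301886792), [334.0, 198.0, 38.5, 20.5])
```

```bash
python3 - <<'E'
from fit import *
d=np.load('pics/l1.npz');im=imaging.get_image('wrist');sc=imaging.get_image('scene')
T=np.eye(4);T[:3,:3]=cv2.Rodrigues(d['rot'])[0];T[:3,3]=d['pos'];C=np.linalg.inv(T@d['mount'])
im['rvec']=cv2.Rodrigues(C[:3,:3])[0];im['tvec']=C[:3,3]
print(tri([ray(im,(465,167)),ray(sc,(220,256))]))
E
```

```text
(array([ 0.81310638, -0.15500411,  0.16154419]), [np.float64(0.0035664648229259805), np.float64(0.0035664648229260464)])
```

{"api": "move_arm", "payload": {
  "series": [
    [1, 0.08, 0, 0, 0, 0],
    [1.5, 0.1, 1, 0, 0, 0],
    [0, 0, 4, 0, 0, 0],
    [0, 0, 4, 0, 0, 0],
    [2, 3.6, 0, 0, 0, 0],
    [2, 3.7, 0, 0, 0, 0],
    [2, 3.7, 0, 0, 0, 0],
    [2.1, 4.5, 0, 0, 0, 0]
  ]
}}

```text
clock: 12.85
position: [0.6408, -0.0329, 0.2973]
ee_rot: [2.135, 2.303, 0.0]
force: [0.9, -0.5, 0.0]
width: 0.005
```

{"api": "move_arm", "payload": {
  "series": [
    [0, 0, -3, 0, 0, 0],
    [0, 0, -3, 0, 0, 0],
    [0, 0, -3, 0, 0, 0],
    [0, 0, -3, 0, 0, 0],
    [0, 0, -2, 0, 0, 0],
    [0, 0, -1.1, 0, 0, 0],
    [0, 0, 0, 0, 0, 0]
  ]
}}

```text
clock: 13.55
position: [0.6392, -0.0333, 0.1445]
ee_rot: [-2.133, -2.304, 0.003]
force: [-0.1, 0.2, 0.2]
width: 0.004
```

{"api": "move_arm", "payload": {
  "series": [
    [-0.6, -0.05, 0, 0, 0, 0],
    [-0.6, -0.05, 0, 0, 0, 0],
    [-0.6, -0.05, 0, 0, 0, 0],
    [-0.5, -0.04, 0, 0, 0, 0],
    [-0.5, -0.04, 0, 0, 0, 0],
    [0, 0, 0, 0, 0, 0]
  ]
}}

```text
clock: 14.15
position: [0.6109, -0.036, 0.1464]
ee_rot: [-2.135, -2.305, -0.001]
force: [-0.2, 0.7, 0.1]
width: 0.006
```

```bash
cat > knob.py <<'E'
from barphi import *
def knob():
    for c in('scene','side'):
        im=imaging.get_image(c); tr=np.array([proj(im,toW(p,ball(t,0)))[0] for t in np.arange(-1,.4,.01)])
        lo=tr.min(0)-8;hi=tr.max(0)+8
        for b in blobs(im,170,5,150,60,3):
            if (b[0]>lo).all() and (b[0]<hi).all():
                d=np.linalg.norm(tr-b[0],axis=1);i=d.argmin();print(c,b[0],b[1][4],'theta',round(-1+.01*i,2),'res',round(d[i],2))
    # black knobs in side
s=monitor.observe();print(s['clock'],s['position'].round(4),s['force'].round(1));knob();print('phi',[(float(a),float(b)) for a,b in phi()])
E
python3 knob.py
```

```text
14.15 [ 0.6109 -0.036   0.1464] [-0.2  0.7  0.1]
side [347.  187.4] 25 theta -0.13 res 0.37
phi [(1.0, 1.08), (1.0, 1.06), (1.0, 1.04), (1.0, 1.02), (0.88, 1.1)]
```

{"api": "move_arm", "payload": {
  "series": [
    [-0.5, -0.04, 0, 0, 0, 0],
    [-0.5, -0.04, 0, 0, 0, 0],
    [-0.5, -0.04, 0, 0, 0, 0],
    [-0.5, -0.04, 0, 0, 0, 0],
    [-0.5, -0.04, 0, 0, 0, 0],
    [-0.3, -0.02, 0, 0, 0, 0],
    [0, 0, 0, 0, 0, 0]
  ]
}}

```text
clock: 15.0
position: [0.5831, -0.0382, 0.1461]
ee_rot: [-2.135, -2.305, -0.0]
force: [0.3, -0.6, -0.0]
width: 0.005
```

```bash
python3 knob.py
```

```text
15.0 [ 0.5831 -0.0382  0.1461] [ 0.3 -0.6 -0. ]
side [337.  190.6] 25 theta -0.48 res 0.1
phi [(1.0, 1.08), (1.0, 1.06), (1.0, 1.04), (1.0, 1.02), (0.92, 1.1)]
```

{"api": "move_arm", "payload": {
  "series": [
    [-0.3, -0.02, 0, 0, 0, 0],
    [-0.3, -0.02, 0, 0, 0, 0],
    [-0.05, 0, 0, 0, 0, 0],
    [0, 0, 0, 0, 0, 0],
    [0.5, 0.04, 0, 0, 0, 0],
    [1, 0.08, 0, 0, 0, 0],
    [1.5, 0.1, 0, 0, 0, 0],
    [1, 0.1, 2, 0, 0, 0]
  ]
}}

```text
clock: 15.95
position: [0.6172, -0.0346, 0.1641]
ee_rot: [-2.132, -2.304, 0.004]
force: [0.1, 0.4, 0.8]
width: 0.001
```

{"api": "move_arm", "payload": {
  "series": [
    [0, 0, 3, 0, 0, 0],
    [0, 0, 4, 0, 0, 0],
    [0, 0, 4, 0, 0, 0],
    [0, 0, 4, 0, 0, 0],
    [0, 0, 0, 0, 0, 0]
  ]
}}

```text
clock: 16.45
position: [0.6203, -0.0362, 0.3218]
ee_rot: [2.13, 2.3, 0.009]
force: [0.3, -0.6, 0.1]
width: 0.004
```

```bash
python3 knob.py
```

```text
16.45 [ 0.6203 -0.0362  0.3218] [ 0.3 -0.6  0.1]
scene [307.5 197. ] 16 theta -0.62 res 0.07
side [334.1 191.3] 24 theta -0.57 res 0.64
phi [(1.0, 1.08), (1.0, 1.06), (1.0, 1.04), (1.0, 1.02), (0.96, 1.1)]
```

{"api": "move_arm", "payload": {
  "series": [
    [-3.3, -3.3, 0, 0, 0, 0],
    [-3.3, -3.3, 0, 0, 0, 0],
    [-3.3, -3.3, 0, 0, 0, 0],
    [-3.3, -3.3, 0, 0, 0, 0],
    [-3.3, -3.3, 0, 0, 0, 0],
    [0, 0, -3, 0, 0, 0],
    [0, 0, -3, 0, 0, 0],
    [0, 0, 0, 0, 0, 0]
  ]
}}

```text
clock: 17.4
position: [0.4494, -0.199, 0.2522]
ee_rot: [-2.131, -2.3, 0.006]
force: [-0.8, 0.6, 0.3]
width: 0.001
```

{"api": "move_arm", "payload": {
  "series": [
    [0, 0, -3, 0, 0, 0],
    [0, 0, -2.4, 0, 0, 0],
    [0, 0, 0, 0, 0, 0]
  ]
}}

```text
clock: 17.7
position: [0.4507, -0.1993, 0.2001]
ee_rot: [-2.131, -2.302, 0.005]
force: [-0.8, -0.3, 0.1]
width: 0.007
```

```bash
python3 knob.py
```

```text
17.7 [ 0.4507 -0.1993  0.2001] [-0.8 -0.3  0.1]
scene [307.5 197. ] 16 theta -0.62 res 0.07
phi [(0.68, 1.08), (0.64, 1.06), (0.6, 1.1), (0.6, 1.04), (0.6, 1.02)]
```

{"api": "move_arm", "payload": {
  "series": [
    [0, 0, 0.7, 0, 0, 0],
    [1, 0.08, 0, 0, 0, 0],
    [1, 0.08, 0, 0, 0, 0],
    [0.7, 0.05, 0, 0, 0, 0],
    [0.5, 0.04, 0, 0, 0, 0],
    [0.5, 0.04, 0, 0, 0, 0]
  ]
}}

```text
clock: 18.45
position: [0.4892, -0.1975, 0.2088]
ee_rot: [-2.134, -2.305, 0.001]
force: [-1.6, 0.0, 0.9]
width: 0.004
```

{"api": "move_arm", "payload": {
  "series": [
    [0.5, 0.04, 0, 0, 0, 0],
    [0.5, 0.04, 0, 0, 0, 0],
    [0.5, 0.04, 0, 0, 0, 0],
    [0, 0, 0, 0, 0, 0]
  ]
}}

```text
clock: 18.85
position: [0.5048, -0.196, 0.209]
ee_rot: [2.134, 2.305, 0.0]
force: [0.1, -0.1, -0.1]
width: 0.006
```

```bash
python3 knob.py
```

```text
18.85 [ 0.5048 -0.196   0.209 ] [ 0.1 -0.1 -0.1]
scene [307.4 197.4] 13 theta -0.59 res 0.19
phi [(0.36, 0.48), (0.36, 0.46), (0.32, 0.52), (0.32, 0.5), (0.28, 0.54)]
```

{"api": "move_arm", "payload": {
  "series": [
    [0.5, 0.04, 0, 0, 0, 0],
    [0.5, 0.04, 0, 0, 0, 0],
    [0.3, 0.02, 0, 0, 0, 0],
    [0, 0, 0, 0, 0, 0],
    [0, 0, 0, 0, 0, 0],
    [-1, -0.08, 0, 0, 0, 0],
    [-1.5, -0.1, 0, 0, 0, 0],
    [-2, -0.15, 0, 0, 0, 0]
  ]
}}

```text
clock: 19.8
position: [0.4711, -0.1987, 0.2088]
ee_rot: [-2.134, -2.305, 0.001]
force: [-0.2, -0.5, -0.0]
width: 0.004
```

{"api": "move_arm", "payload": {
  "series": [
    [0, 0, 2, 0, 0, 0],
    [0, 0, 4, 0, 0, 0],
    [0, 0, 4, 0, 0, 0],
    [-1, 0, 4, 0, 0, 0],
    [0, 0, 0, 0, 0, 0]
  ]
}}

```text
clock: 20.3
position: [0.4622, -0.2008, 0.3537]
ee_rot: [2.133, 2.299, 0.007]
force: [-0.2, -0.6, -1.2]
width: 0.007
```

```bash
python3 knob.py; python3 look.py l5; python3 - <<'E'
from fit import *
im={c:imaging.get_image(c) for c in('scene','side')}
o=np.hstack([cv2.resize(im['scene']['color'][150:270,220:340,::-1],(400,400),interpolation=2),cv2.resize(im['side']['color'][170:290,300:420,::-1],(400,400),interpolation=2)])
cv2.imwrite('pics/fin.png',o)
E
```

```text
20.3 [ 0.4622 -0.2008  0.3537] [-0.2 -0.6 -1.2]
scene [307.5 197. ] 16 theta -0.62 res 0.07
side [334.3 191.7] 22 theta -0.57 res 0.23
phi [(1.0, 0.1), (1.0, 0.08), (1.0, 0.06), (1.0, 0.04), (1.0, 0.02)]
20.45 [ 0.4613 -0.1984  0.3485] [-2.134e+00 -2.304e+00 -1.000e-03] [-0.5   0.38 -0.23]
```

View pics/fin.png

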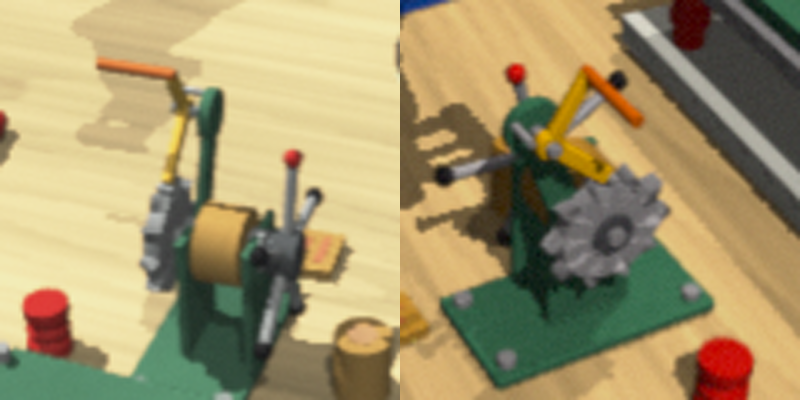

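The last picture shows the bar back at its starting pixels, with the side end at about (372,206) and the scene end at (249,169). The nose is in the teeth and the red knob leans to −x. I'll check that the loose things haven't moved, then hand in.

```bash
python3 - <<'E'
from h import *
for c in('scene','side'):
    a=cv2.imread(f'pics/{c}0.png').astype(int);b=imaging.get_image(c)['color'][:,:,::-1].astype(int)
    for t in('pawl_bar','foil_roll','die_block','insulator','film_strips','oil_bottle','screwdriver'):
        r=cen(c,t);print(c,t,r and (round(r[0],2),round(r[1],1),round(r[2],1)))
print(monitor.observe()['force'].round(1)); workorder.sign_off()
E
```

```text
scene pawl_bar (0.78, np.float64(268.7), np.float64(183.2))
scene foil_roll (0.6, np.float64(327.5), np.float64(258.6))
scene die_block (0.45, np.float64(316.1), np.float64(226.0))
scene insulator (0.7, np.float64(234.2), np.float64(246.4))
scene film_strips (0.96, np.float64(468.7), np.float64(302.4))
scene oil_bottle (0.93, np.float64(478.4), np.float64(246.4))
scene screwdriver (0.56, np.float64(213.7), np.float64(193.9))
side pawl_bar (0.84, np.float64(356.1), np.float64(206.9))
side foil_roll (0.55, np.float64(396.0), np.float64(283.8))
side die_block (0.71, np.float64(293.9), np.float64(267.5))
side insulator (0.73, np.float64(396.2), np.float64(284.6))
side film_strips (0.58, np.float64(295.8), np.float64(165.3))
side oil_bottle (0.72, np.float64(241.6), np.float64(168.0))
side screwdriver (0.76, np.float64(356.7), np.float64(390.3))
[ 0.4 -0.1  0.1]
the job is handed in; nothing more can be done
```

The job is done and handed in at about 21 s. I lifted the pawl by its bar to the open rest, pushed the red-knob spoke back one notch, and tipped the pawl over so it dropped into the teeth. The gripper stayed shut throughout and touched only the bar and the spoke.

**Last checks:**
- **Wheel:** the two cameras put it at −0.57 (side) and −0.62 rad (scene). Both are within the −0.48 to −0.69 window.
- **Pawl:** the colour fit gave 0.02–0.10 rad, not exactly 0. The bar was back within about 1 pixel of its starting place in both pictures, so I take it as fully down. I did not push the wheel to test the hold.
- **Loose things:** those I could compare had not moved beyond detection noise, but the stop block was not rechecked. The screwdriver reading shifted about 1.5 pixels in the scene view and 5 in the side view, though the arm never went near it. In the first scene check the network took the insulator for the die block.
- **Robot:** clear of everything, tool force about 0.4 N.

**What went wrong on the way:**
- **Fingertip length:** the pictures showed the tips about 20–27 mm short of the tool point, not 19 mm ahead as stated.
- **First two tries at the bar:** the first went over the top of it. The second jammed on it at about 17 N in total (15.6 N of it vertical), with the pawl only partly raised. I backed off, letting it fall back into the teeth; going lower then worked with about 2 N.

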